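# Turn a silvered glass globe neck-down in the draining stand

### The job

The freshly silvered glass globe is sitting neck-up in the open draining stand. Shut the cage over it until the spring clip snaps, slide the yellow safety catch all the way aside and press the red release button it covers until the cage springs free, then swing the cage right over by its crank until it locks with the neck straight down over the drip tray. Finish by sliding the catch back fully over the button; keep the gripper off the glass and leave the bottle, jar and beaker standing where they are.

Things in the scene. Friction and masses are not known exactly. Their poses are not given: they have to be found in the camera images.
- stand: Fixed bench stand: green base plate 240 x 385 x 12 mm, drip tray, two uprights 50 mm wide (y 73..87 and -87..-73 mm, top at z 174). Origin on the table below the globe's centre; x roughly away from the robot, y along the turning axis towards the crank, z up. 'Stand frame' (mm) below means this frame. The cage turns about a line parallel to y at x 0, z 150.
- lock_housing (a point): Centre of the top face of the green lock housing, at stand frame (-95, -148, 115): box x -130..-60, y -212..-85, from the base up. Two steel rails 6 mm wide on it run along y at x -127 and -63, top at z 134; catch and button lie between them. Beside it a steel index disc, radius 46, y -114..-102, turns with the cage; its sprung bolt is moved by the button.
- holder_center (a point): Point of the turning cage at the centre of the globe's seat, stand frame (0, 0, 150), on the turning axis. Its axes equal the stand's at the start and turn with the cage. Round wire cage in two halves, outer radius 59 mm, within y -65..65.
- holder (a joint): Cage angle (rad): 0 = neck up, locked; pi = neck down, locks by itself (stops 0.03 beyond each). Growing angle lifts the -x side up, over and away to +x. Friction 0.2 N m; a pivot spring pushes towards pi/2: with the button fully down at 0 the cage jumps off the lock to about 0.3-0.6 rad and stays there, unlocked, when the button is let go.
- lid (a joint): Angle of the cage's hinged upper half (rad): 0 = shut, 1.3 to 1.8 at the start (standing open towards +x). Stays where it is left (0.12 N m). In the last 0.08 rad it must be pressed over a spring clip (5 to 10 N at the tab), which then holds it. A 45 mm gap in its -x side passes round the neck.
- lid_hinge (a point): Midpoint of the lid's hinge line (parallel to y); stand frame (64, 0, 150) while the cage is neck up.
- lid_tab (a point): Centre of the outer face of the blue thumb tab on the lid's free edge: 34 (radially) x 30 (y) x 5 mm. At lid angle a, cage neck up, it is at lid_hinge + (-135 cos a + 9 sin a, 0, 135 sin a + 9 cos a) mm, the face looking along (sin a, 0, cos a); shut: stand frame (-71, 0, 159), looking up.
- catch (a joint): Travel of the yellow sliding safety catch (m): 0 = covers the button, 0.055 = fully aside. Slides along the stand's -y (away from the cage); stays where it is left (about 2 N).
- catch_rib (a point): Middle of the black push rib on the catch: 42 (x) x 10 (y) x 16 mm high, top 8 mm above this point. It crosses the middle of the catch plate (58 x 50 x 4 mm, top 8 mm below this point). Catch covering: stand frame (-95, -125, 140).
- button_top (a point): Centre of the top face of the round red release button, 36 mm in diameter, pressed straight down. At rest at stand frame (-95, -125, 124), 9 mm above the housing, 4 mm below the covering catch plate.
- release (a joint): Travel of the release button (m): 0 = up, 0.010 = fully down. Sprung: 1.3 N at first, 4 N fully down (a little more while locked). From 0.007 the cage is free: keep it down about half a second while the cage springs off.
- crank_mid (a point): Middle of the black crank grip, a freely spinning sleeve 20 mm in diameter, 66 mm long, parallel to the turning axis and 65 mm from it. At cage angle h: stand frame (-65 cos h, 142, 150 + 65 sin h), so it starts on the robot's side and ends on the far side. Sleeve y 109..175; crank arm at y 96..104. Turning takes up to 10 N here.
- globe: Silvered glass globe, 84 mm in diameter, 0.12 kg, with a clear neck 22 mm in diameter (lip 26 mm), its mouth 72 mm from the centre. Origin at the ball's centre; z points out of the neck. Loose in the cage, about 1 mm of play once shut.
- amber_bottle: Bystander: brown glass bottle, 68 mm in diameter, 165 mm tall; origin at the centre of its base.
- jar: Bystander: clear jar with lid, 76 mm in diameter, 100 mm tall; origin at the centre of its base.
- beaker: Bystander: open steel beaker, 80 mm in diameter, 100 mm tall; origin at the centre of its base.
Mind the look-alikes: they are no part of the job. Leave any blue look-alike of the globe alone.

How it is judged:
By the outcome, as a careful person would: the job done as asked, in the order asked, and still so for the second after the job is handed in, with the robot touching nothing.
It also fails if it takes over 72 s, if anything falls off the work surface, if the arm or the gripper's body presses on something with over 40 N, if the wrist force passes 120 N, or if a joint passes its speed limit or range.

### The arm

A 6-joint arm with a two-finger parallel gripper is mounted at the origin on the work surface. World frame = base frame: x ahead of the robot, y to its left, z up, the work surface at z = 0. Lengths are in mm, angles in rad, forces in N, time in s.
With the tool pointing down it reaches from about 325 to 925 mm from the base axis. Payload 3.1 kg.
Tool frame: the origin (TCP) lies on the centre line of the jaws, within the pads' length; the fingertips stand 25 mm ahead of it and the grasp point (between the pads) lies 6 mm ahead of it; z points along the fingers, y is the direction in which the jaws open and shut (so a half turn about z gives the same grasp; the last joint's range is limited). The gripper opens to 85 mm and grips with 20 to 120 N. Pads are 22 mm wide; open, the fingers measure 114 mm over their backs; the gripper's body (76 mm by 85 mm) begins 54 mm behind the grasp point. The pads swing forward as they close: fully open they stand 13 mm farther back than shut.
Start: joints at [-1.383, 0.217, 1.613, -0, 1.311, -0.112], TCP at [184.602, -597.128, 256.3] pointing down, gripper open.
Joint ranges: [-2.75, 2.75], [-0.78, 2.1], [0.31, 2.55], [-1.13, 4.27], [0.13, 2.63], [-2.58, 2.58]. Speed limits (rad/s): [2.79, 2.79, 3.14, 3.14, 3.14, 3.14].

### API

Orientations are given as a unit quaternion [w, x, y, z].
In Python, from plant import get_state, snapshot, hand_in gives the robot as it stands.
- The arm moves only by the tool move_arm, never from a script. Its argument "plan" is a list that holds one entry, the list of rows, each a list of 7 numbers: the shift along the world's x, y, z in mm, then the turn, a rotation vector about the world's x, y, z in degrees, then the opening, from -1 (shut) to 1 (fully open), so that 0 is half open. A call has 1 to 10 rows; each row shifts and turns the commanded pose from where the row before left it; what a row does not reach is not made up. A row lasts 1/8 s, in which the tool goes at most 62.5 mm and 10.7 degrees, less where a joint would pass 70% of its speed; a pose out of reach is approached as far as the arm can. A call with a gripper value outside its range is refused whole. The fingers move at their own pace and stop on an object; "force" is the grip in N (left out, the last holds). Time passes only in rows, so rows that do not move let the fingers close. It gives the time, the measured TCP pose, the force and the opening at its end, in the units of the state.
- get_state(): the state, without advancing time (a new reading comes with each control period).
- snapshot(name): name is "scene" or "top"; returns a dict with "pixels" (420x560x3 uint8, blue, green, red), "range_z" (420x560 float32, mm along the optical axis (not along the pixel's ray), 0 where there is no reading), "fx", "fy", "cx", "cy" (pixels), "world_to_cam" (4x4, takes a point from world to camera coordinates). Camera axes: x right, y down, z forward; pixel columns grow to the right and rows downward; lengths in mm; the calibration is good to about 2 mm. A picture is of the moment at which its call begins.
- hand_in(): hands the job in, once; it reports no verdict.
The state is a dict: "clock": time; "qpos": joint angles; "qvel": joint speeds; "joint_torque": joint torques, N m; "tool_pos": TCP position; "tool_rot": TCP orientation; "force": force on the tool from outside, world axes, zero at the start; "moment": the same for the moment, N m; "finger_gap": finger opening in mm.
Only numpy, scipy, OpenCV 4.12 (cv2) and the standard library are available. Lean on these libraries where they do the work, as an engineer would, in place of code of your own. Each camera call takes 0.05 s, during which the arm holds its last target.

## Working session

There is one attempt and no reset: what is moved stays moved. The work goes in short steps, Python scripts to look and compute and a tool call to move; the robot and the scene stay as the last step left them, time stands still between calls to the robot, and variables do not carry over. Pictures are saved under pics/ and viewed, and the job is handed in when it is done.

Besides the shell and the picture viewer there is one more tool, called after "Call:" as name(argument=value, ...), one argument or row to a line, values as JSON. move_arm: Moves the arm, as the interface text tells. Its arguments: {"type":"object","properties":{"plan":{"type":"array","items":{"type":"array","items":{"type":"array","items":{"type":"number"}}}},"force":{"type":"number"}},"required":["plan"]}

```bash
ls; mkdir -p pics; cat > h.py <<'E'
import numpy as np, cv2
from plant import get_state, snapshot, hand_in
def snap(n,out=None):
    s=snapshot(n)
    if out: cv2.imwrite('pics/'+out,s['pixels'])
    return s
def w(s,u,v,z=None):
    """pixel->world: via depth or plane z"""
    T=np.linalg.inv(s['world_to_cam'])
    d=np.array([(u-s['cx'])/s['fx'],(v-s['cy'])/s['fy'],1.])
    if z is None:
        r=s['range_z'][int(round(v)),int(round(u))]
        return T[:3,:3]@(d*r)+T[:3,3]
    D=T[:3,:3]@d
    return T[:3,3]+D*(z-T[2,3])/D[2]
def cloud(s):
    T=np.linalg.inv(s['world_to_cam'])
    v,u=np.mgrid[:420,:560]
    r=s['range_z'].astype(float)
    P=np.stack([(u-s['cx'])/s['fx']*r,(v-s['cy'])/s['fy']*r,r],-1)
    return P@T[:3,:3].T+T[:3,3]
def proj(s,p):
    c=s['world_to_cam']@np.r_[p,1.]
    return s['fx']*c[0]/c[2]+s['cx'], s['fy']*c[1]/c[2]+s['cy'], c[2]
E
python3 - <<'E'
from h import *
for n in('scene','top'):
    s=snap(n,n+'0.png'); np.save(n+'0.npy',s,allow_pickle=True)
    print(n,s['fx'],s['cx'],s['cy'],np.linalg.inv(s['world_to_cam']).round(3).tolist())
print(get_state())
E
```

```text
pics
scene 433.1416814302353 282.7275427865323 205.65702718448406 [[-0.32, 0.505, -0.802, 1633.293], [0.947, 0.15, -0.283, 351.031], [-0.022, -0.85, -0.526, 827.824], [0.0, 0.0, 0.0, 1.0]]
top 493.8795819825143 272.55521953807704 202.4876369119471 [[-0.005, -0.992, 0.125, 405.031], [-1.0, 0.005, 0.003, -18.243], [-0.004, -0.125, -0.992, 1603.668], [0.0, 0.0, 0.0, 1.0]]
{'clock': 0.1, 'qpos': array([-1.38319022e+00,  2.17699095e-01,  1.61477955e+00,  5.96368122e-06,
        1.31134006e+00, -1.12214351e-01]), 'qvel': array([ 0.0015159 , -0.00245405, -0.00386145, -0.00060171,  0.00090018,
        0.00037481]), 'joint_torque': array([-7.35684225e-04, -3.98074937e+01, -3.04970348e+01, -1.24509911e-04,
        4.23534904e-03,  1.88590008e-05]), 'tool_pos': array([ 184.47730455, -596.43038558,  255.08310265]), 'tool_rot': array([-1.11234447e-03,  9.88783991e-01,  1.49348518e-01, -3.90674436e-05]), 'force': array([-0.01238897,  0.41308185,  0.40228245]), 'moment': array([0.09185623, 0.01031896, 0.01931427]), 'finger_gap': 85.51588583544712}
```

View pics/scene0.png

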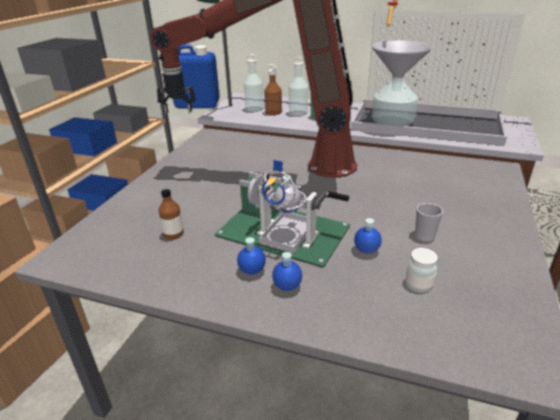

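View pics/top0.png

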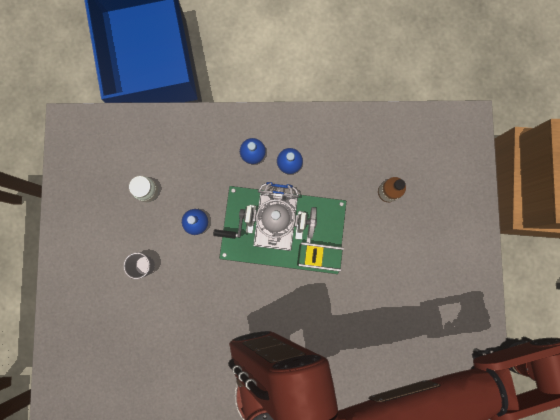

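The top view shows the stand at about (283,230), with the globe at (277,216), the blue tab at (279,190), the crank at (226,234) and the yellow catch at (314,256). Three blue look-alike globes sit at (252,151), (290,160) and (194,221). The silvered one in the stand is the target. Next I'll measure the stand and take close crops.

```bash
cat > m.py <<'E'
from h import *
s=np.load('top0.npy',allow_pickle=True).item()
im=s['pixels']; hsv=cv2.cvtColor(im,cv2.COLOR_BGR2HSV)
g=cv2.inRange(hsv,(60,80,30),(90,255,140))
g[:,:200]=0; g[:,370:]=0
P=cloud(s)
c=np.vstack([x for x in cv2.findContours(g,cv2.RETR_EXTERNAL,cv2.CHAIN_APPROX_NONE)[0] if len(x)>15])[:,0]
pts=np.array([w(s,u,v,12)[:2] for u,v in c],np.float32)
r=cv2.minAreaRect(pts); print(r, cv2.boxPoints(r).round(1).tolist())
y=cv2.inRange(hsv,(20,120,120),(35,255,255)); y[:,:290]=0;y[:,340:]=0
m=cv2.findContours(y,cv2.RETR_EXTERNAL,cv2.CHAIN_APPROX_NONE)[0]
m=np.vstack(m)[:,0]; p=np.array([w(s,u,v,132)[:2] for u,v in m],np.float32); print('yellow',cv2.minAreaRect(p))
k=im[130:290,170:370]; cv2.imwrite('pics/c1.png',cv2.resize(k,None,fx=4,fy=4,interpolation=cv2.INTER_CUBIC)[:600])
t=np.load('scene0.npy',allow_pickle=True).item()
k=t['pixels'][140:280,200:380]; cv2.imwrite('pics/c2.png',cv2.resize(k,None,fx=4.2,fy=4.2,interpolation=cv2.INTER_CUBIC))
E
python3 m.py
```

```text
((518.553466796875, -47.69664001464844), (384.336181640625, 235.5201873779297), 82.49449920654297) [[376.70001220703125, -222.8000030517578], [610.2000122070312, -253.60000610351562], [660.4000244140625, 127.4000015258789], [426.8999938964844, 158.1999969482422]]
yellow ((431.5860900878906, -134.52061462402344), (50.725162506103516, 57.4295654296875), 82.60565948486328)
```

```bash
sleep 1
```

```text
(no output)
```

View pics/c1.png

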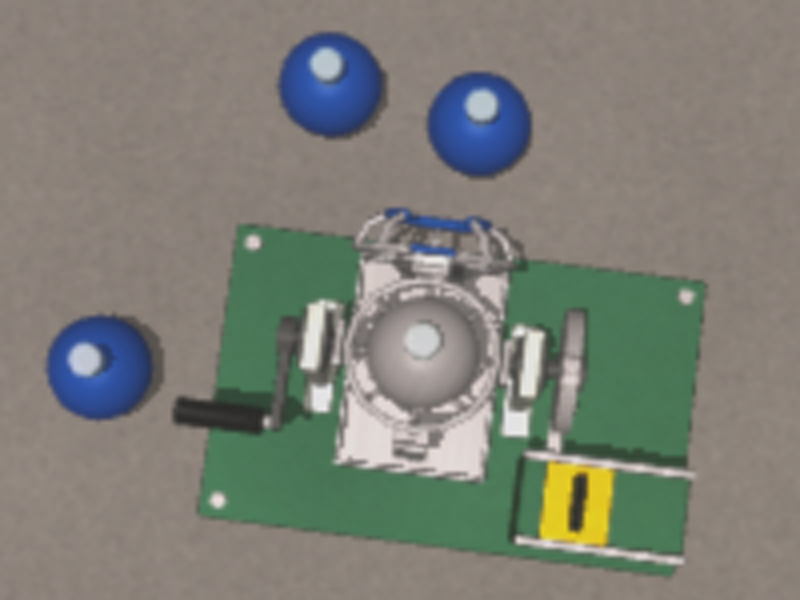

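View pics/c2.png

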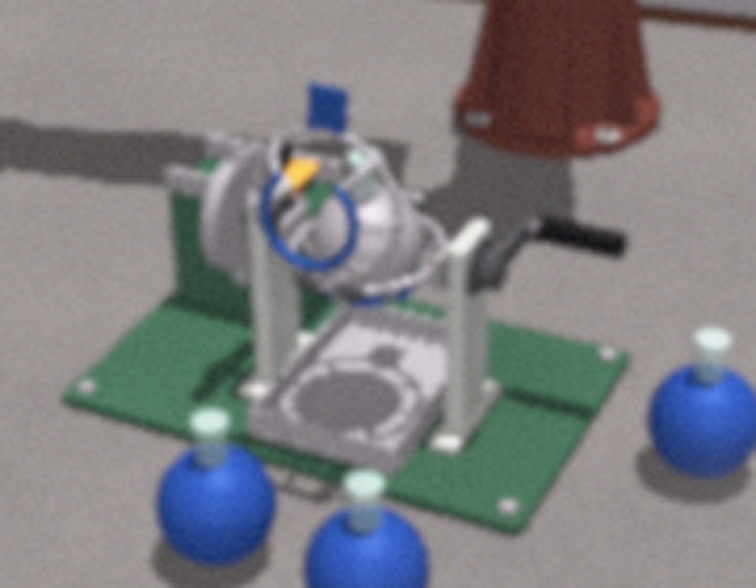

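```bash
cat >> h.py <<'E'
YAW=np.radians(-7.5); O=np.array([542.1,-23.0])
c_,s_=np.cos(YAW),np.sin(YAW); R=np.array([[c_,-s_,0],[s_,c_,0],[0,0,1]])
def S(*p): return R@np.array(p,float)+np.r_[O,0]
def iS(p): return R.T@(np.array(p)-np.r_[O,0])
E
python3 - <<'E'
from h import *
s=np.load('top0.npy',allow_pickle=True).item();t=np.load('scene0.npy',allow_pickle=True).item()
print('mouth',iS(w(s,275.7,215,222)))
print('crank c',iS(w(s,170+218/4,130+415/4,158)))
print('rib',iS(w(s,170+578/4,130+502/4,148)))
for n,v in (('s',s),('t',t)):
  im=cv2.resize(v['pixels'],None,fx=4,fy=4,interpolation=cv2.INTER_CUBIC)
  pts=[(0,0,222),(-65,109,150),(-65,175,150),(-95,-125,148),(0,80,174),(0,-80,174),(100,165,12),(100,-220,12),(-140,165,12),(-95,-108,115),(-60,-85,115),(64,0,150)]
  for a in (1.3,1.5,1.7):
    pts.append((64-135*np.cos(a)+9*np.sin(a),0,150+135*np.sin(a)+9*np.cos(a)))
  for p in pts:
    u,q,_=proj(v,S(*p)); cv2.circle(im,(int(4*u+2),int(4*q+2)),3,(0,0,255) ,-1)
  k=im[520:1120,700:1460] if n=='s' else im[560:1120,800:1520]
  cv2.imwrite('pics/o1%s.png'%n,k)
# blue tab depth points
P=cloud(s)
for n,v in (('s',s),('t',t)):
  hsv=cv2.cvtColor(v['pixels'],cv2.COLOR_BGR2HSV); P=cloud(v)
  b=cv2.inRange(hsv,(105,120,50),(125,255,255))>0
  Q=((P-np.r_[O,0])@R)
  b&=(abs(Q[...,1])<25)&(abs(Q[...,0]-60)<70)&(Q[...,2]>240)&(v['range_z']>0)
  print(n,b.sum(),Q[b].mean(0),Q[b].min(0),Q[b].max(0))
E
```

```text
mouth [  1.4682954    1.01012536 222.        ]
crank c [-65.6729893  143.50355576 158.        ]
rib [ -95.17268441 -125.92730764  148.        ]
s 13 [ 55.93363928   3.51205413 299.17595346] [ 54.30346476  -9.06880007 293.98910624] [ 57.33157249  15.37974159 304.90604516]
t 72 [ 61.20974913   6.11002267 283.46883915] [ 57.22897146  -6.75100096 268.85605835] [ 65.33444368  18.7112288  296.85070359]
```

```bash
sleep 1
```

```text
(no output)
```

View pics/o1s.png

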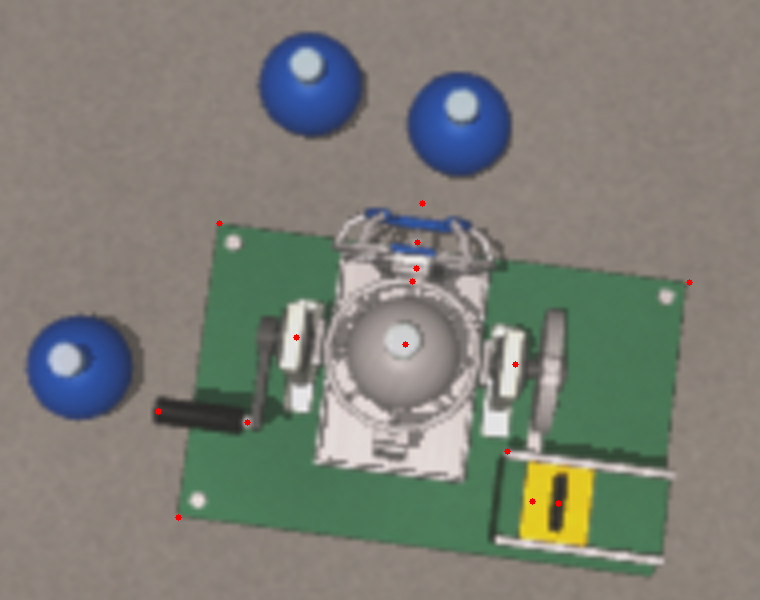

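View pics/o1t.png

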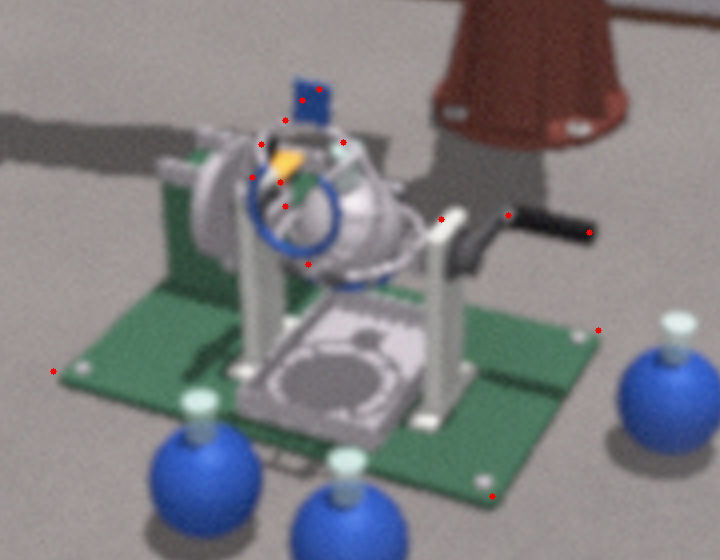

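Call:
move_arm(
  plan=[
    [[35,44,16,0,0,-2.5,-1],[35,44,16,0,0,-2.5,-1],[35,44,16,0,0,-2.5,-1],[35,44,16,0,0,-2.5,-1],[35,44,16,0,0,-2.5,-1],[35,44,16,0,0,-2.5,-1],[35,44,16,0,0,-2.5,-1],[35,44,12,0,0,-2.5,-1],[35,44,0,0,0,-2.5,-1],[35,44,0,0,0,-2.5,-1]],
  ],
  force=40,
)

```text
clock: 1.35
tool_pos: [535.4, -155.5, 380.1]
tool_rot: [0.0, 0.998, -0.069, -0.0]
force: [-0.2, -0.4, -0.3]
finger_gap: -0.0
```

```bash
sed -i 's/O=np.array(\[542.1,-23.0\])/O=np.array([543.0,-22.7])/' h.py; python3 - <<'E'
from h import *
st=get_state(); print(st)
s=np.load('top0.npy',allow_pickle=True).item()
for n,u,v in(('b1',252,151),('b2',290,160),('b3',194,221),('bottle',393,189),('jar',142,188),('bk',138,266)):
    p=w(s,u,v,60);print(n,p.round(),iS(p).round())
print(S(92,0,310))
# lid plan: corner at radial 140, face 9 ; tool centre x = corner+11
a=np.linspace(1.47,-0.02,17)
X=64-140*np.cos(a)+9*np.sin(a)+11; Z=150+140*np.sin(a)+9*np.cos(a)+25
W=np.array([S(x,0,z) for x,z in zip(X,Z)]); print(W.round(1)); print(np.diff(W,axis=0).round(1))
E
```

```text
{'clock': 1.35, 'qpos': array([-4.08383367e-01, -1.83779446e-03,  1.62273938e+00, -1.83351540e-04,
        1.52064112e+00,  1.30031756e+00]), 'qvel': array([ 0.80532503,  0.34414989, -0.32845174, -0.00265088, -0.01139774,
        1.1476996 ]), 'joint_torque': array([ -2.2346364 , -34.41507697, -31.17231131,   0.09719377,
         0.17530041,  -0.75775422]), 'tool_pos': array([ 535.39708595, -155.45539638,  380.1442848 ]), 'tool_rot': array([ 9.46516905e-05,  9.97624044e-01, -6.88930893e-02, -6.93596735e-06]), 'force': array([-0.18869835, -0.36742511, -0.32455797]), 'moment': array([-0.04364329, -0.05510599,  0.01636086]), 'finger_gap': -0.005804657700306318}
b1 [766.  52.  60.] [211. 103.  60.]
b2 [736. -69.  60.] [197. -21.  60.]
b3 [542. 234.  60.] [-34. 254.  60.]
bottle [ 641. -394.   60.] [ 145. -355.   60.]
jar [648. 400.  60.] [ 49. 433.  60.]
bk [403. 406.  60.] [-195.  406.   60.]
[634.21292725 -34.70840968 310.        ]
[[612.3 -31.8 315.2]
 [599.4 -30.1 314.1]
 [586.6 -28.4 311.8]
 [574.1 -26.8 308.3]
 [562.  -25.2 303.7]
 [550.4 -23.7 298. ]
 [539.4 -22.2 291.2]
 [529.  -20.9 283.3]
 [519.4 -19.6 274.6]
 [510.6 -18.4 265. ]
 [502.8 -17.4 254.6]
 [496.  -16.5 243.5]
 [490.2 -15.7 231.8]
 [485.5 -15.1 219.6]
 [481.9 -14.7 207. ]
 [479.6 -14.4 194.2]
 [478.4 -14.2 181.2]]
[[-12.9   1.7  -1.1]
 [-12.7   1.7  -2.3]
 [-12.5   1.6  -3.5]
 [-12.1   1.6  -4.6]
 [-11.6   1.5  -5.7]
 [-11.    1.5  -6.8]
 [-10.4   1.4  -7.8]
 [ -9.6   1.3  -8.8]
 [ -8.8   1.2  -9.6]
 [ -7.8   1.  -10.4]
 [ -6.8   0.9 -11.1]
 [ -5.8   0.8 -11.7]
 [ -4.7   0.6 -12.2]
 [ -3.5   0.5 -12.6]
 [ -2.4   0.3 -12.8]
 [ -1.2   0.2 -13. ]]
```

Call:
move_arm(
  plan=[
    [[25,30.6,0,0,0,0,-1],[25,30.6,0,0,0,0,-1],[25,30.6,0,0,0,0,-1],[25,30.6,0,0,0,0,-1],[0,0,-35,0,0,0,-1],[0,0,-32,0,0,0,-1],[0,0,0,0,0,0,-1]],
  ],
)

```text
clock: 2.22
tool_pos: [632.3, -34.2, 308.5]
tool_rot: [-0.0, 0.998, -0.068, -0.005]
force: [0.1, 0.7, 0.1]
finger_gap: -0.3
```

```bash
python3 - <<'E'
from h import *
for n in('scene','top'):
    s=snap(n); r=(slice(100,270),slice(190,390)) if n=='scene' else (slice(150,290),slice(190,370))
    cv2.imwrite('pics/a_%s.png'%n,cv2.resize(s['pixels'][r],None,fx=3.5,fy=3.5,interpolation=cv2.INTER_CUBIC))
print(get_state()['tool_pos'])
E
```

```text
[634.59371962 -34.81282602 313.51977186]
```

View pics/a_scene.png

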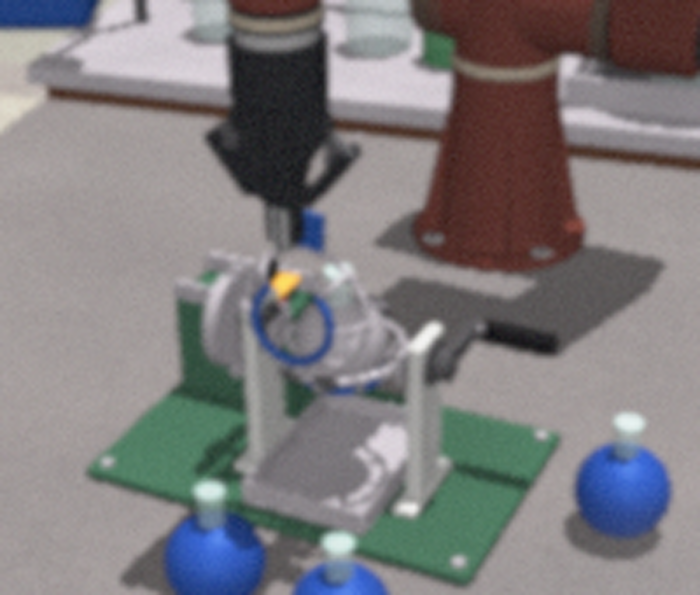

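View pics/a_top.png

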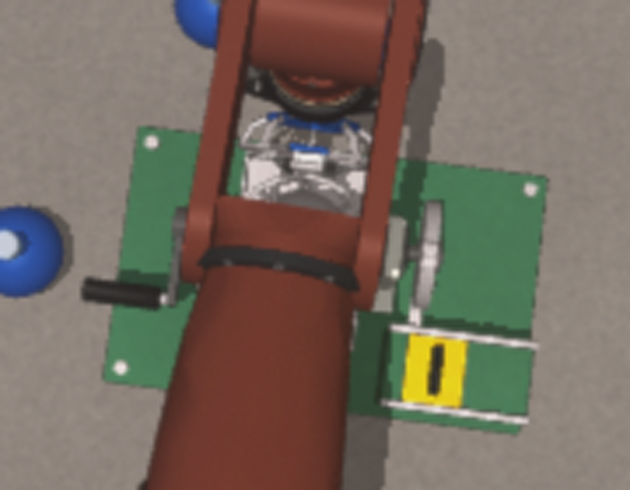

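Call:
move_arm(
  plan=[
    [[-13,1.7,1,0,0,0,-1],[-9.3,1.2,1,0,0,0,-1],[-12.9,1.7,-1.1,0,0,0,-1],[-12.7,1.7,-2.3,0,0,0,-1],[-12.5,1.6,-3.5,0,0,0,-1],[-12.1,1.6,-4.6,0,0,0,-1],[-11.6,1.5,-5.7,0,0,0,-1],[-11,1.5,-6.8,0,0,0,-1],[-10.4,1.4,-7.8,0,0,0,-1],[-9.6,1.3,-8.8,0,0,0,-1]],
  ],
)

```text
clock: 3.58
tool_pos: [518.7, -19.4, 274.0]
tool_rot: [-0.0, 0.998, -0.068, -0.0]
force: [0.2, -0.2, 0.5]
finger_gap: -0.2
```

```bash
python3 - <<'E'
from h import *
s=snap('scene'); r=(slice(100,270),slice(190,390))
cv2.imwrite('pics/b_s.png',cv2.resize(s['pixels'][r],None,fx=3.5,fy=3.5,interpolation=cv2.INTER_CUBIC))
print(get_state()['tool_pos'],get_state()['force'])
E
```

```text
[516.93467971 -19.08566487 272.30370481] [-1.32897225  0.36775929 -0.39062046]
```

View pics/b_s.png

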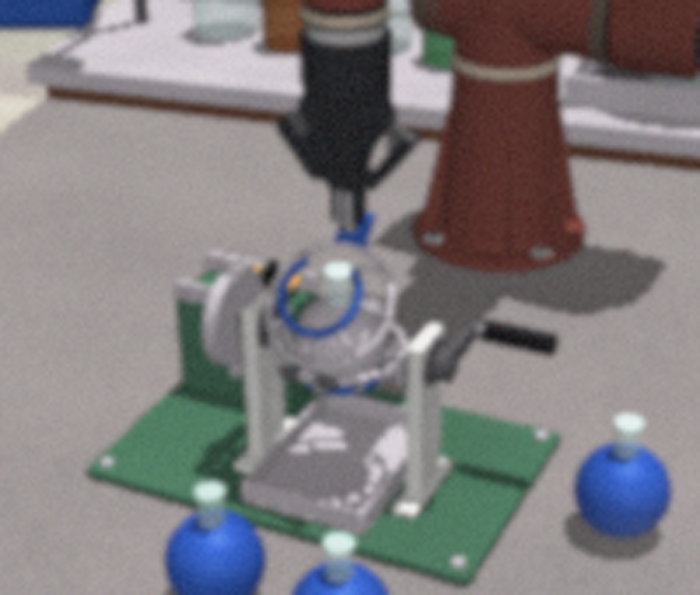

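The gripper tip is at about (345,220) in the crop, and the blue tab beneath it has followed at (350,235). The lid is about half shut, so I'll continue along the arc.

Call:
move_arm(
  plan=[
    [[-8.8,1.2,-9.6,0,0,0,-1],[-7.8,1.0,-10.4,0,0,0,-1],[-6.8,0.9,-11.1,0,0,0,-1],[-5.8,0.8,-11.7,0,0,0,-1],[-4.7,0.6,-12.2,0,0,0,-1],[-3.5,0.5,-12.6,0,0,0,-1],[-2.4,0.3,-12.8,0,0,0,-1],[-1.2,0.2,-8,0,0,0,-1],[0,0,-3,0,0,0,-1]],
  ],
)

```text
clock: 4.75
tool_pos: [478.4, -14.0, 183.4]
tool_rot: [-0.0, 0.998, -0.068, -0.0]
force: [-4.1, -0.2, 10.1]
finger_gap: -0.1
```

```bash
python3 - <<'E'
from h import *
s=snap('scene'); r=(slice(100,270),slice(190,390))
cv2.imwrite('pics/c_s.png',cv2.resize(s['pixels'][r],None,fx=3.5,fy=3.5,interpolation=cv2.INTER_CUBIC))
print(get_state()['tool_pos'],get_state()['force'])
E
```

```text
[478.39128008 -13.99326834 183.43530644] [-3.34384739  0.65847031  6.38993532]
```

View pics/c_s.png

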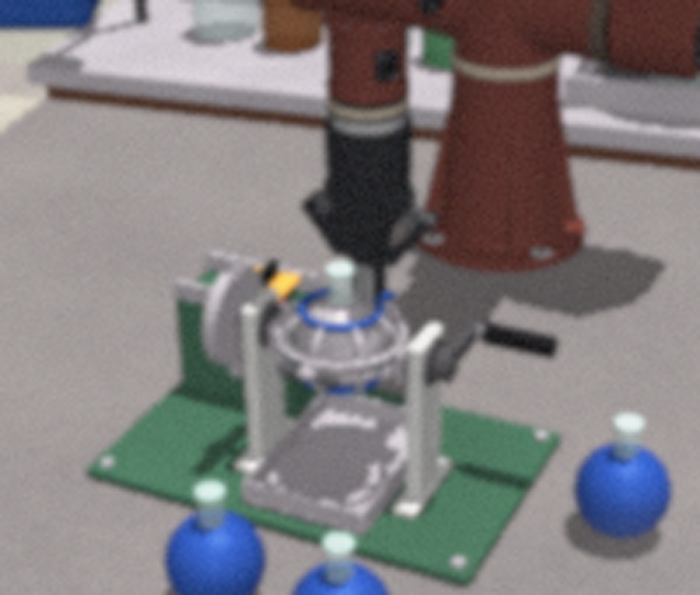

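Call:
move_arm(
  plan=[
    [[0,0,-1,0,0,0,-1],[0,0,-1,0,0,0,-1],[0,0,0,0,0,0,-1]],
  ],
)

```text
clock: 5.18
tool_pos: [478.4, -14.0, 182.5]
tool_rot: [-0.0, 0.998, -0.068, -0.001]
force: [-5.2, 0.6, 10.6]
finger_gap: -0.0
```

Call:
move_arm(
  plan=[
    [[0,0,-1.5,0,0,0,-1],[0,0,-1.5,0,0,0,-1],[0,0,0,0,0,0,-1]],
  ],
)

```text
clock: 5.55
tool_pos: [478.4, -14.0, 181.7]
tool_rot: [0.0, 0.998, -0.068, -0.001]
force: [-11.5, 1.0, 21.6]
finger_gap: -0.4
```

Call:
move_arm(
  plan=[
    [[-2,0,10,0,0,0,-1],[-10,0,40,0,0,0,-1],[-40,-30,40,0,0,0,-1],[-40,-30,20,0,0,0,-1],[-20,-30,0,0,0,0,-1],[0,0,0,0,0,0,-1]],
  ],
)

```text
clock: 6.3
tool_pos: [366.7, -104.6, 287.3]
tool_rot: [0.0, 0.998, -0.07, 0.001]
force: [0.1, 0.2, -0.5]
finger_gap: 0.0
```

```bash
python3 - <<'E'
from h import *
for n in('scene','top'):
    s=snap(n); np.save(n+'1.npy',s,allow_pickle=True); r=(slice(130,270),slice(200,390)) if n=='scene' else (slice(150,290),slice(190,370))
    cv2.imwrite('pics/d_%s.png'%n,cv2.resize(s['pixels'][r],None,fx=4,fy=4,interpolation=cv2.INTER_CUBIC))
    hsv=cv2.cvtColor(s['pixels'],cv2.COLOR_BGR2HSV); P=cloud(s);Q=((P-np.r_[O,0])@R)
    b=cv2.inRange(hsv,(105,110,50),(125,255,255))>0
    b&=(abs(Q[...,1])<22)&(Q[...,0]<-52)&(Q[...,0]>-100)&(Q[...,2]>120)
    print(b.sum(),Q[b].mean(0) if b.any() else 0, np.median(Q[b],0))
print(get_state()['tool_pos'],get_state()['force'])
E
```

```text
24 [-73.87411733   7.37423265 160.08245551] [-72.80970192   8.03399678 160.17880207]
97 [-73.52225313   1.6453123  160.99828151] [-73.68776122   1.64609066 161.03524102]
[ 367.50786046 -103.23685036  286.86850862] [ 0.36508123 -0.14889625 -0.07486179]
```

View pics/d_scene.png

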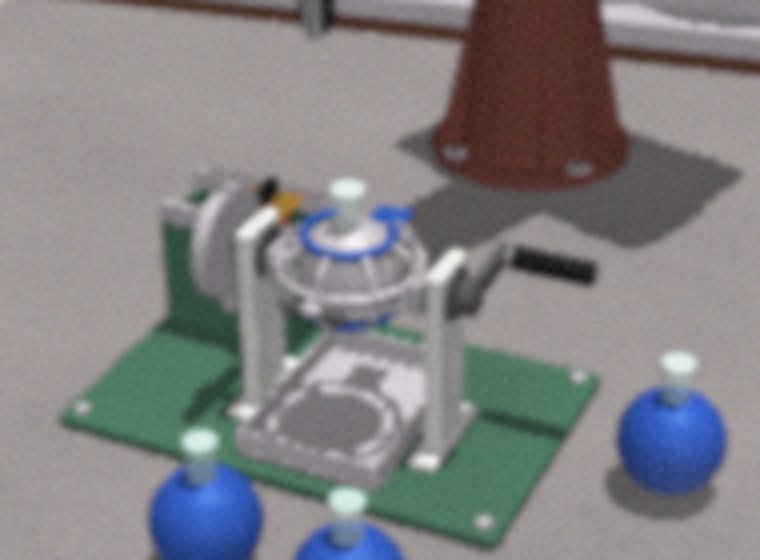

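View pics/d_top.png

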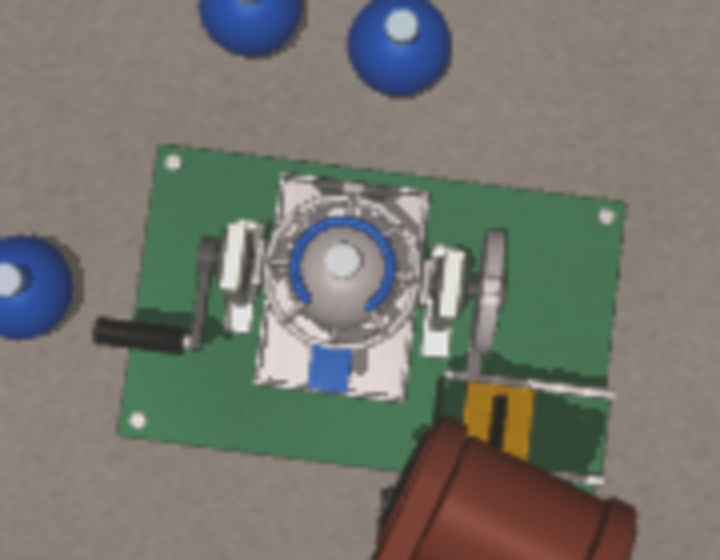

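```bash
python3 - <<'E'
from h import *
for n in('scene','top'):
    s=np.load(n+'1.npy',allow_pickle=True).item()
    P=cloud(s);Q=((P-np.r_[O,0])@R); hsv=cv2.cvtColor(s['pixels'],cv2.COLOR_BGR2HSV)
    def st(name,x0,x1,y0,y1,z0,z1,blue=False):
        m=(Q[...,0]>x0)&(Q[...,0]<x1)&(Q[...,1]>y0)&(Q[...,1]<y1)&(Q[...,2]>z0)&(Q[...,2]<z1)
        if blue: m&=cv2.inRange(hsv,(105,110,50),(125,255,255))>0
        print(n,name,m.sum(),Q[m].mean(0).round(1),Q[m][:,2].std().round(2))
    st('upr+',-20,20,75,85,165,185); st('upr-',-20,20,-85,-75,165,185)
    st('base',-120,-80,20,120,0,30); st('house',-90,-70,-210,-160,105,125); st('catch',-120,-70,-118,-105,122,140)
    st('tab in',-69,-60,-12,12,150,175,1);st('tab out',-85,-76,-12,12,150,175,1)
E
```

```text
scene upr+ 18 [1.000e-01 8.050e+01 1.719e+02] 1.36
scene upr- 12 [ -1.  -77.8 172.9] 1.65
scene base 122 [-100.2   85.9   11.1] 3.06
scene house 0 [nan nan nan] nan
scene catch 19 [-103.8 -112.1  131.6] 2.64
scene tab in 4 [-65.3   1.8 160.3] 2.13
scene tab out 4 [-80.3   8.1 159.6] 0.63
top upr+ 45 [ -0.3  79.9 173.9] 3.37
top upr- 47 [ 1.000e-01 -8.010e+01  1.735e+02] 3.15
top base 370 [-100.6   71.2   11.3] 3.8
top house 108 [ -79.9 -184.4  114.3] 3.47
top catch 55 [ -88.8 -111.4  131.5] 2.88
top tab in 26 [-6.480e+01 -1.000e-01  1.604e+02] 2.82
top tab out 25 [-80.3  -0.3 161.5] 2.81<stdin>:8: RuntimeWarning: Mean of empty slice.
  ret = um.true_divide(
  ret = _var(a, axis=axis, dtype=dtype, out=out, ddof=ddof,
  arrmean = um.true_divide(arrmean, div, out=arrmean,
  ret = ret.dtype.type(ret / rcount)
```

Call:
move_arm(
  plan=[
    [[33.7,30.5,0,0,0,0,-1],[33.7,30.5,0,0,0,0,-1],[33.7,30.5,-10,0,0,0,-1],[0,0,-45,0,0,0,-1],[0,0,-36,0,0,0,-1],[0,0,-8,0,0,0,-1],[0,0,-3,0,0,0,-1],[0,0,0,0,0,0,-1]],
  ],
)

```text
clock: 7.4
tool_pos: [469.8, -11.7, 186.4]
tool_rot: [0.0, 0.998, -0.068, 0.001]
force: [0.4, 0.0, 0.5]
finger_gap: -0.2
```

Call:
move_arm(
  plan=[
    [[0,0,-1,0,0,0,-1],[0,0,-1,0,0,0,-1]],
  ],
)

```text
clock: 7.65
tool_pos: [469.9, -12.1, 185.4]
tool_rot: [0.0, 0.998, -0.068, 0.002]
force: [-1.6, 0.7, 7.4]
finger_gap: -0.3
```

Call:
move_arm(
  plan=[
    [[0,0,-1,0,0,0,-1],[0,0,-1,0,0,0,-1]],
  ],
)

```text
clock: 7.9
tool_pos: [469.7, -12.0, 183.6]
tool_rot: [0.0, 0.998, -0.068, 0.001]
force: [-2.0, -0.0, 7.9]
finger_gap: 0.1
```

Contact came at tip z ≈ 160.5, and the force is only about 8 N while the tab still yields. That suggests the clip hadn't gone over yet, so I'll keep pressing.

Call:
move_arm(
  plan=[
    [[0,0,-1,0,0,0,-1],[0,0,-1,0,0,0,-1]],
  ],
)

```text
clock: 8.15
tool_pos: [469.6, -12.0, 181.8]
tool_rot: [0.0, 0.998, -0.068, 0.001]
force: [-3.3, 1.1, 11.5]
finger_gap: 0.0
```

Call:
move_arm(
  plan=[
    [[0,0,-1,0,0,0,-1],[0,0,-1,0,0,0,-1]],
  ],
)

```text
clock: 8.4
tool_pos: [469.6, -12.0, 181.2]
tool_rot: [0.0, 0.998, -0.068, 0.001]
force: [-7.4, 1.6, 19.9]
finger_gap: -0.1
```

Call:
move_arm(
  plan=[
    [[0,0,-1,0,0,0,-1],[0,0,-1,0,0,0,-1]],
  ],
)

```text
clock: 8.65
tool_pos: [469.7, -12.0, 180.9]
tool_rot: [0.0, 0.998, -0.068, 0.001]
force: [-12.6, 2.5, 27.2]
finger_gap: 0.3
```

Call:
move_arm(
  plan=[
    [[0,0,10,0,0,0,-1],[0,0,40,0,0,0,-0.3],[-15,-40,30,0,0,0,-0.3],[-15,-40,0,0,0,0,-0.3],[-7,-42,0,0,0,0,-0.3],[0,0,0,0,0,0,-0.3],[0,0,0,0,0,0,-0.3]],
  ],
)

```text
clock: 9.52
tool_pos: [431.5, -133.6, 255.3]
tool_rot: [-0.0, 0.998, -0.069, 0.0]
force: [0.5, -0.3, -0.5]
finger_gap: 29.9
```

```bash
python3 - <<'E'
from h import *
s=snap('scene'); 
cv2.imwrite('pics/e_s.png',cv2.resize(s['pixels'][130:270,200:390],None,fx=4,fy=4,interpolation=cv2.INTER_CUBIC))
Q=((cloud(s)-np.r_[O,0])@R); hsv=cv2.cvtColor(s['pixels'],cv2.COLOR_BGR2HSV)
m=(abs(Q[...,1])<16)&(Q[...,0]<-58)&(Q[...,0]>-90)&(Q[...,2]>145)&(Q[...,2]<180)&(cv2.inRange(hsv,(105,110,50),(125,255,255))>0)
print(m.sum(),Q[m].mean(0),Q[m][:,2].std())
st=get_state();print(st['tool_pos'],iS(st['tool_pos']),st['finger_gap'])
E
```

```text
20 [-74.29217566   3.99497207 159.51958293] 1.3203570428845641
[ 431.59520363 -133.19941171  255.1956473 ] [ -96.02864544 -124.09531779  255.1956473 ] 29.87182311961037
```

View pics/e_s.png

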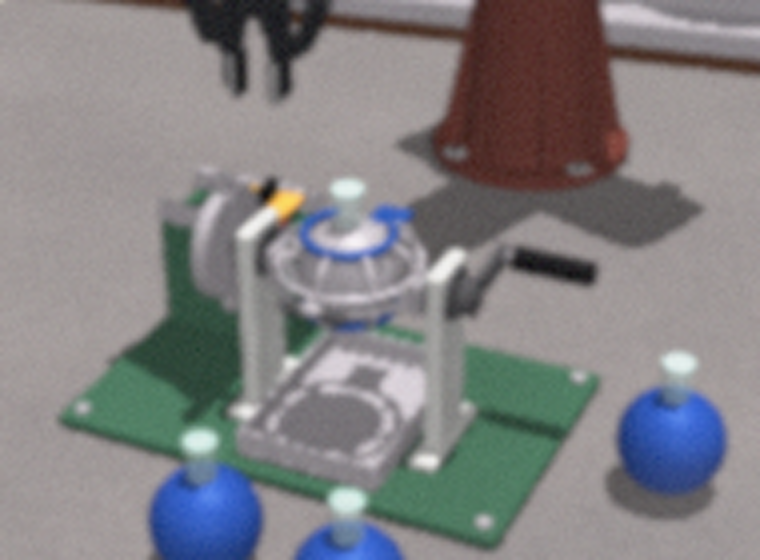

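Call:
move_arm(
  plan=[
    [[0.5,-0.5,-40,0,0,0,-0.3],[0,0,-35,0,0,0,-0.3],[0,0,-19,0,0,0,-0.3],[0,0,0,0,0,0,-1],[0,0,0,0,0,0,-1],[0,0,0,0,0,0,-1],[0,0,0,0,0,0,-1]],
  ],
  force=20,
)

```text
clock: 10.45
tool_pos: [431.0, -133.3, 160.2]
tool_rot: [-0.001, 0.998, -0.068, -0.001]
force: [0.4, 0.9, -13.3]
finger_gap: 9.2
```

Call:
move_arm(
  plan=[
    [[-0.8,-6,0,0,0,0,-1],[-0.8,-6,0,0,0,0,-1],[-0.8,-6,0,0,0,0,-1],[-0.8,-6,0,0,0,0,-1],[-0.8,-6,0,0,0,0,-1],[-0.8,-6,0,0,0,0,-1],[-0.8,-6,0,0,0,0,-1],[-0.8,-6,0,0,0,0,-1],[-0.8,-6,0,0,0,0,-1]],
  ],
)

```text
clock: 11.58
tool_pos: [424.0, -186.8, 160.3]
tool_rot: [-0.003, 0.998, -0.069, -0.001]
force: [2.1, 14.5, -21.5]
finger_gap: 9.3
```

Call:
move_arm(
  plan=[
    [[-0.2,-1.5,0,0,0,0,-1],[-0.2,-1.5,0,0,0,0,-1],[0,0,0,0,0,0,-1]],
  ],
)

```text
clock: 11.95
tool_pos: [424.0, -186.9, 160.3]
tool_rot: [-0.006, 0.998, -0.069, -0.001]
force: [1.6, 14.3, -21.5]
finger_gap: 9.1
```

Call:
move_arm(
  plan=[
    [[0,0,0,0,0,0,-0.3],[0,0,0,0,0,0,-0.3],[0,0,10,0,0,0,-0.3],[0,0,45,0,0,0,-0.3],[-40,0,45,0,0,0,-1],[-50,-20,0,0,0,0,-1],[-30,-20,0,0,0,0,-1],[0,0,0,0,0,0,-1]],
  ],
)

```text
clock: 12.95
tool_pos: [304.0, -233.5, 264.2]
tool_rot: [0.002, 0.998, -0.07, 0.002]
force: [0.6, 0.1, -0.4]
finger_gap: 0.0
```

```bash
python3 - <<'E'
from h import *
s=snap('top')
cv2.imwrite('pics/f_t.png',cv2.resize(s['pixels'][170:290,200:370],None,fx=4.5,fy=4.5,interpolation=cv2.INTER_CUBIC))
hsv=cv2.cvtColor(s['pixels'],cv2.COLOR_BGR2HSV)
y=cv2.inRange(hsv,(18,120,70),(35,255,255)); y[:,:290]=0;y[:,350:]=0
m=np.vstack(cv2.findContours(y,cv2.RETR_EXTERNAL,cv2.CHAIN_APPROX_NONE)[0])[:,0]; p=np.array([iS(w(s,u,v,132))[:2] for u,v in m],np.float32); print('yellow',cv2.minAreaRect(p))
r=cv2.inRange(hsv,(0,130,90),(8,255,255))|cv2.inRange(hsv,(172,130,90),(180,255,255)); r[:235]=0;r[270:]=0;r[:,:290]=0;r[:,350:]=0
q=np.argwhere(r>0); c=q.mean(0); print('red',len(q),iS(w(s,c[1],c[0],124)))
st=get_state();print(st['tool_pos'],iS(st['tool_pos']),st['finger_gap'])
E
```

```text
yellow ((-95.76475524902344, -177.67689514160156), (57.386775970458984, 51.222354888916016), 0.14935581386089325)
red 116 [ -95.86434702 -122.4735737   124.        ]
[ 304.83048956 -232.86838962  263.82790355] [-208.69945764 -239.45772921  263.82790355] 0.4797363625614404
```

View pics/f_t.png

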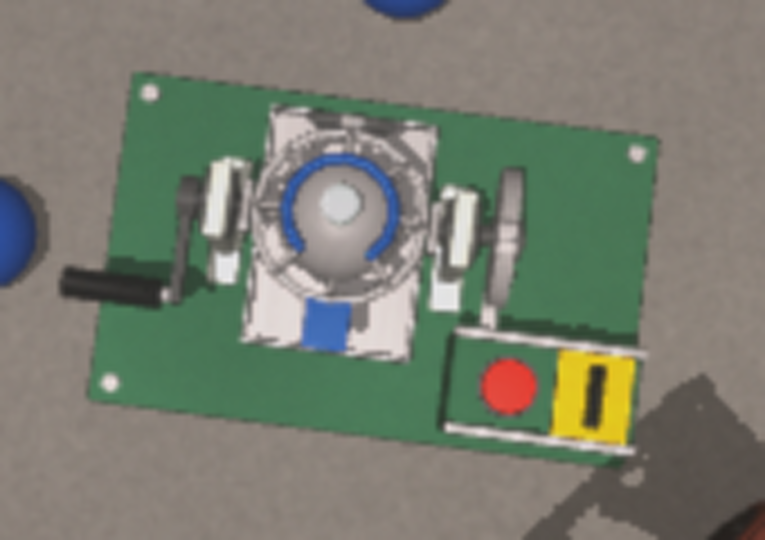

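Call:
move_arm(
  plan=[
    [[42.5,33.5,0,0,0,0,-1],[42.5,33.5,0,0,0,0,-1],[42.5,33.5,-10,0,0,0,-1],[0,0,-50,0,0,0,-1],[0,0,-40,0,0,0,-1],[0,0,-10,0,0,0,-1],[0,0,0,0,0,0,-1],[0,0,0,0,0,0,-1]],
  ],
  force=40,
)

```text
clock: 14.0
tool_pos: [433.7, -131.6, 153.6]
tool_rot: [0.001, 0.998, -0.068, 0.002]
force: [0.3, -0.6, -0.1]
finger_gap: -0.2
```

Call:
move_arm(
  plan=[
    [[0,0,-3,0,0,0,-1],[0,0,-3,0,0,0,-1],[0,0,-3,0,0,0,-1],[0,0,-3,0,0,0,-1],[0,0,-2.5,0,0,0,-1],[0,0,0,0,0,0,-1],[0,0,0,0,0,0,-1],[0,0,0,0,0,0,-1],[0,0,0,0,0,0,-1]],
  ],
)

```text
clock: 15.12
tool_pos: [433.0, -131.5, 140.0]
tool_rot: [0.0, 0.998, -0.068, 0.0]
force: [-4.3, 1.2, 19.1]
finger_gap: -0.4
```

```bash
python3 - <<'E'
from h import *
s=snap('scene'); 
cv2.imwrite('pics/g_s.png',cv2.resize(s['pixels'][130:270,200:390],None,fx=4,fy=4,interpolation=cv2.INTER_CUBIC))
st=get_state();print(st['tool_pos'],iS(st['tool_pos']),st['force'])
E
```

```text
[ 433.02971976 -131.47788851  139.9742371 ] [ -94.83110566 -122.20128053  139.9742371 ] [-4.77624226  1.62839625 18.35501621]
```

View pics/g_s.png

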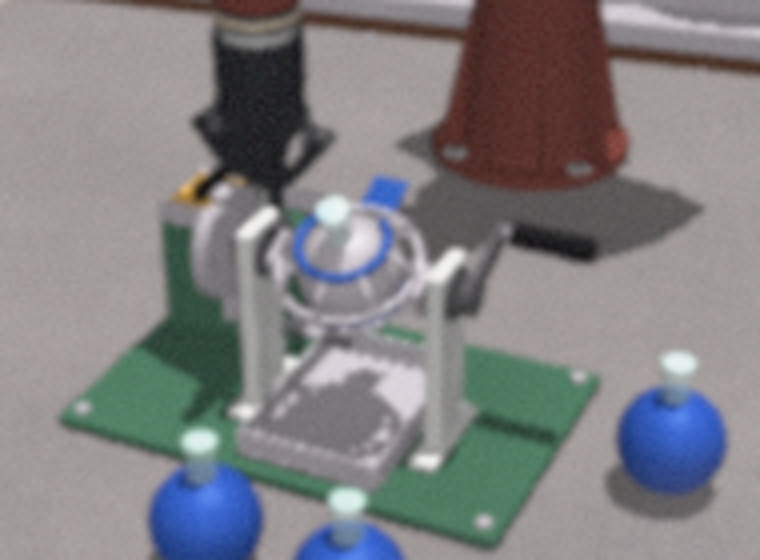

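The cage has sprung free: the tab is up at (385,190) and the crank grip at (555,243). I'll lift clear, turn the gripper and measure the crank.

Call:
move_arm(
  plan=[
    [[0,0,15,0,0,0,-1],[0,0,50,0,0,0,-1],[0,0,55,0,0,9,-1],[-20,0,40,0,0,9,-1],[-20,20,0,0,0,9,-1],[-20,30,0,0,0,9,-1],[0,40,0,0,0,9,-1],[0,40,0,0,0,9,-1],[0,40,0,0,0,9,0],[0,40,0,0,0,9,0]],
  ],
)

```text
clock: 16.42
tool_pos: [370.9, 80.5, 296.1]
tool_rot: [-0.001, 0.846, 0.533, -0.001]
force: [0.3, -0.6, 0.3]
finger_gap: 35.7
```

Call:
move_arm(
  plan=[
    [[0,30,0,0,0,9,0],[0,30,0,0,0,9,0],[0,0,0,0,0,0,0],[0,0,0,0,0,0,0]],
  ],
)

```text
clock: 16.92
tool_pos: [371.4, 138.7, 296.2]
tool_rot: [-0.0, 0.754, 0.657, -0.001]
force: [0.3, -0.5, -0.2]
finger_gap: 42.6
```

```bash
python3 - <<'E'
from h import *
for n in('scene','top'):
    s=snap(n); np.save(n+'2.npy',s,allow_pickle=True); r=(slice(100,270),slice(200,390)) if n=='scene' else (slice(150,290),slice(190,370))
    cv2.imwrite('pics/i_%s.png'%n,cv2.resize(s['pixels'][r],None,fx=3.5,fy=3.5,interpolation=cv2.INTER_CUBIC))
    hsv=cv2.cvtColor(s['pixels'],cv2.COLOR_BGR2HSV)
    Q=((cloud(s)-np.r_[O,0])@R)
    m=(Q[...,1]>110)&(Q[...,1]<180)&(Q[...,0]>-90)&(Q[...,0]<-20)&(Q[...,2]>130)&(Q[...,2]<215)&(hsv[...,2]<70)
    print(n,m.sum(),np.median(Q[m],0),Q[m].min(0),Q[m].max(0))
st=get_state();print(st['tool_pos'],iS(st['tool_pos']),st['tool_rot'],st['finger_gap'],st['qpos'])
E
```

```text
scene 125 [-50.94021541 144.61393462 179.32290596] [-65.7122765  115.97764811 165.6048232 ] [-42.9574715  178.85359509 186.60733311]
top 146 [-60.49668787 142.34225152 183.38924152] [-69.76069951 111.58328955 172.33992457] [-50.14713278 175.89194808 195.22469632]
[371.74270512 138.38087586 296.52283181] [-190.81743835  137.34924405  296.52283181] [-7.71390870e-05  7.54378514e-01  6.56439497e-01 -4.88477624e-04] 42.49587446496013 [ 1.79218446e-01 -3.38001983e-01  2.06453628e+00 -3.71533843e-04
  1.41597679e+00  3.17893562e-01]
```

View pics/i_scene.png

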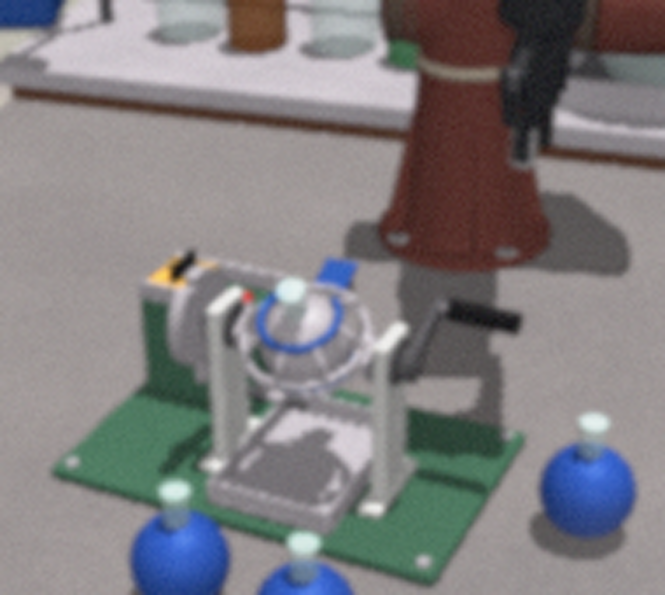

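View pics/i_top.png

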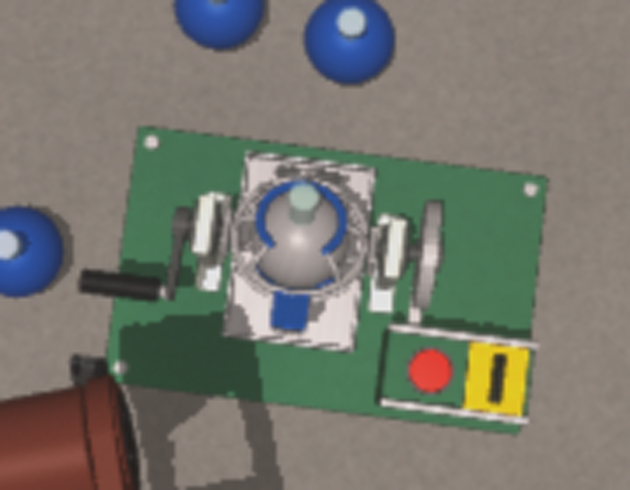

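Call:
move_arm(
  plan=[
    [[43.6,-2.9,0,0,0,0,0],[43.6,-2.9,0,0,0,0,0],[43.6,-2.8,-10,0,0,0,0],[0,0,-45,0,0,0,0],[0,0,-40,0,0,0,0],[0,0,-20,0,0,0,0],[0,0,0,0,0,0,0],[0,0,0,0,0,0,0]],
  ],
)

```text
clock: 18.02
tool_pos: [503.7, 130.1, 183.0]
tool_rot: [0.001, 0.754, 0.657, 0.001]
force: [-0.0, 0.3, 0.1]
finger_gap: 43.0
```

```bash
python3 - <<'E'
from h import *
s=snap('scene'); cv2.imwrite('pics/j.png',cv2.resize(s['pixels'][100:270,200:390],None,fx=3.5,fy=3.5,interpolation=cv2.INTER_CUBIC))
st=get_state();print(st['tool_pos'],iS(st['tool_pos']),st['force'],st['finger_gap'])
h=np.linspace(.4,3.17,20)
W=np.array([S(-65*np.cos(a),146,156+65*np.sin(a)) for a in h]);print(W[0],W[-1]);print(np.diff(W,axis=0).round(1).tolist())
E
```

```text
[503.96938928 130.26645714 183.49876315] [-58.66282763 146.56329089 183.49876315] [ 0.6131911  -0.42437579  0.05131889] 42.846353490826864
[502.70004675 129.86541774 181.31219225] [626.47473941 113.57017032 154.15377082]
[[4.3, -0.6, 8.4], [5.4, -0.7, 7.7], [6.5, -0.9, 6.8], [7.4, -1.0, 5.8], [8.2, -1.1, 4.7], [8.8, -1.2, 3.4], [9.2, -1.2, 2.1], [9.4, -1.2, 0.7], [9.4, -1.2, -0.6], [9.2, -1.2, -2.0], [8.8, -1.2, -3.3], [8.2, -1.1, -4.6], [7.5, -1.0, -5.7], [6.6, -0.9, -6.8], [5.5, -0.7, -7.7], [4.4, -0.6, -8.4], [3.1, -0.4, -8.9], [1.8, -0.2, -9.3], [0.4, -0.1, -9.5]]
```

View pics/j.png

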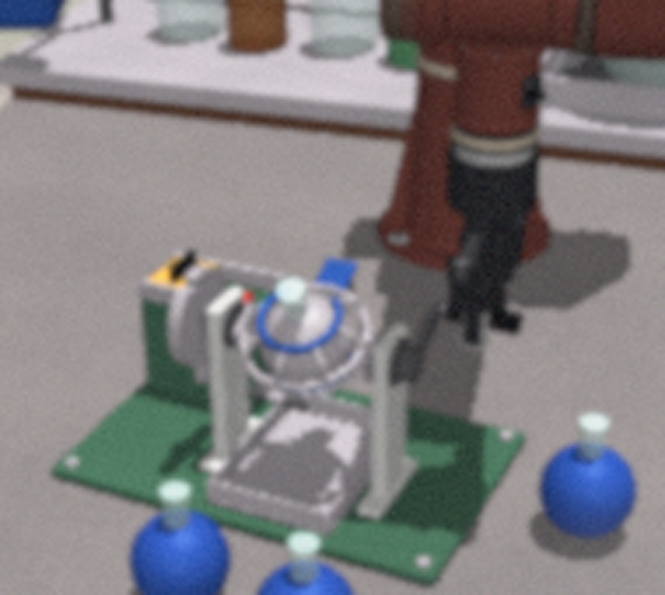

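Call:
move_arm(
  plan=[
    [[-1,0,-2,0,0,0,0],[0,0,0,0,0,0,-1],[0,0,0,0,0,0,-1],[0,0,0,0,0,0,-1],[0,0,0,0,0,0,-1]],
  ],
  force=30,
)

```text
clock: 18.7
tool_pos: [501.9, 130.7, 180.5]
tool_rot: [0.0, 0.754, 0.657, 0.0]
force: [-2.5, -0.4, 5.5]
finger_gap: 19.5
```

Call:
move_arm(
  plan=[
    [[4.3,-0.6,8.4,0,0,0,-1],[5.4,-0.7,7.7,0,0,0,-1],[6.5,-0.9,6.8,0,0,0,-1],[7.4,-1.0,5.8,0,0,0,-1],[8.2,-1.1,4.7,0,0,0,-1],[8.8,-1.2,3.4,0,0,0,-1],[9.2,-1.2,2.1,0,0,0,-1],[9.4,-1.2,0.7,0,0,0,-1],[9.4,-1.2,-0.6,0,0,0,-1]],
  ],
)

```text
clock: 19.82
tool_pos: [569.6, 121.6, 218.7]
tool_rot: [-0.001, 0.754, 0.657, -0.001]
force: [-6.9, 3.1, -1.9]
finger_gap: 19.1
```

```bash
python3 - <<'E'
from h import *
s=snap('scene'); cv2.imwrite('pics/k.png',cv2.resize(s['pixels'][100:270,200:390],None,fx=3.5,fy=3.5,interpolation=cv2.INTER_CUBIC))
st=get_state();print(st['tool_pos'],iS(st['tool_pos']),st['force'],st['finger_gap'])
E
```

```text
[570.92610298 121.46809178 218.54894509] [  8.86947924 146.57980166 218.54894509] [-3.41883284  3.49375391 -3.23211094] 19.37494389794755
```

View pics/k.png

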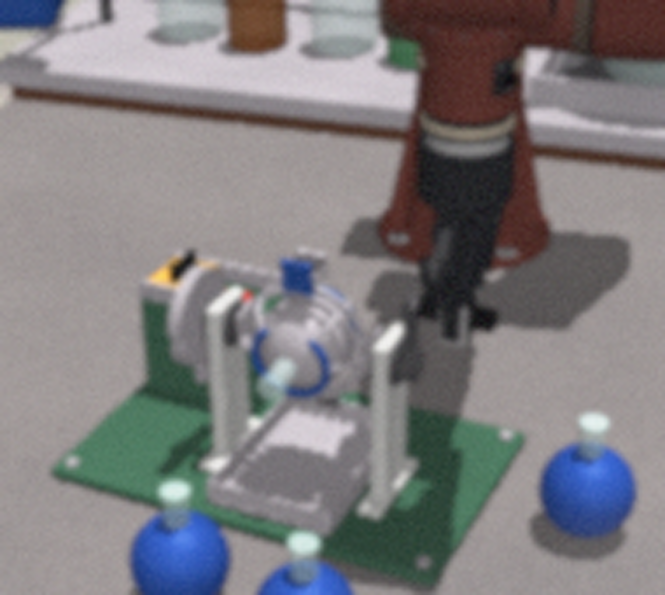

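Halfway round: the neck points at the camera at (278,378), the lid is still shut and the tab is on top. I'll continue.

Call:
move_arm(
  plan=[
    [[9.2,-1.2,-2.0,0,0,0,-1],[8.8,-1.2,-3.3,0,0,0,-1],[8.2,-1.1,-4.6,0,0,0,-1],[7.5,-1.0,-5.7,0,0,0,-1],[6.6,-0.9,-6.8,0,0,0,-1],[5.5,-0.7,-7.7,0,0,0,-1],[4.4,-0.6,-8.4,0,0,0,-1],[3.1,-0.4,-8.9,0,0,0,-1],[1.8,-0.2,-9.3,0,0,0,-1],[0.4,-0.1,-9.5,0,0,0,-1]],
  ],
)

```text
clock: 21.12
tool_pos: [625.5, 114.2, 155.1]
tool_rot: [-0.001, 0.754, 0.657, -0.001]
force: [-10.0, 2.0, 10.0]
finger_gap: 18.7
```

Call:
move_arm(
  plan=[
    [[0,0,-1,0,0,0,-1],[0,0,0,0,0,0,-1]],
  ],
)

```text
clock: 21.38
tool_pos: [625.4, 114.3, 153.4]
tool_rot: [-0.001, 0.754, 0.657, -0.001]
force: [-8.9, 2.0, 5.2]
finger_gap: 18.8
```

```bash
python3 - <<'E'
from h import *
s=snap('scene'); cv2.imwrite('pics/l.png',cv2.resize(s['pixels'][100:270,200:390],None,fx=3.5,fy=3.5,interpolation=cv2.INTER_CUBIC))
st=get_state();print(st['tool_pos'],iS(st['tool_pos']),st['force'],st['finger_gap'])
E
```

```text
[625.41641979 114.2541158  153.37764216] [ 63.83523665 146.5399558  153.37764216] [-8.81322187  2.21453655  5.31839313] 19.274207600512263
```

View pics/l.png

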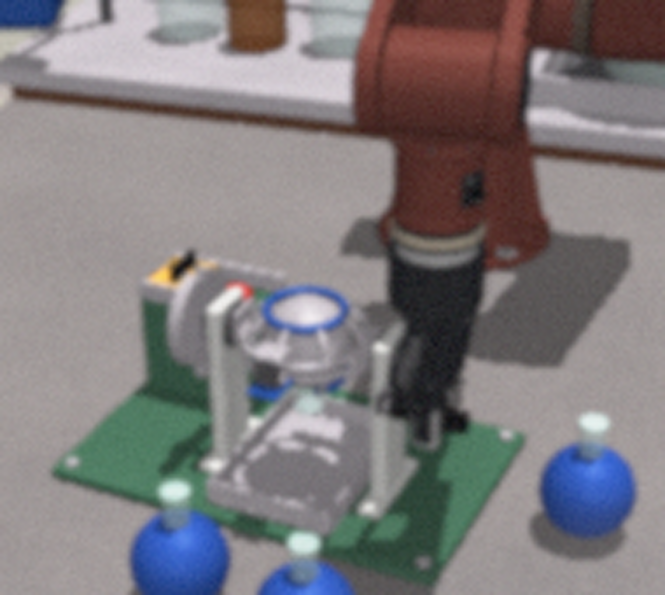

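Call:
move_arm(
  plan=[
    [[0,0,-1.5,0,0,0,-1],[0,0,0,0,0,0,-1]],
  ],
)

```text
clock: 21.68
tool_pos: [625.4, 114.3, 152.5]
tool_rot: [-0.001, 0.754, 0.657, -0.001]
force: [-9.8, 1.9, 7.8]
finger_gap: 19.0
```

Call:
move_arm(
  plan=[
    [[0,0,2,0,0,0,-1],[0,0,2,0,0,0,-1],[0,0,0,0,0,0,-1]],
  ],
)

```text
clock: 22.05
tool_pos: [625.4, 114.2, 155.2]
tool_rot: [-0.001, 0.754, 0.657, -0.001]
force: [-7.1, 2.9, 2.6]
finger_gap: 19.0
```

Call:
move_arm(
  plan=[
    [[0,0,2,0,0,0,-1],[0,0,0,0,0,0,-1]],
  ],
)

```text
clock: 22.3
tool_pos: [625.3, 114.2, 156.4]
tool_rot: [-0.001, 0.754, 0.657, -0.001]
force: [-5.5, 2.8, 0.5]
finger_gap: 18.7
```

Call:
move_arm(
  plan=[
    [[0,0,2,0,0,0,-1],[0,0,1,0,0,0,-1],[0,0,0,0,0,0,-1]],
  ],
)

```text
clock: 22.68
tool_pos: [625.2, 114.2, 157.3]
tool_rot: [-0.001, 0.754, 0.657, -0.001]
force: [-0.1, 2.7, -12.1]
finger_gap: 19.3
```

Locked: pulling up 3 mm met 12 N of resistance, where the pivot spring alone would have helped it. I'll release and look.

Call:
move_arm(
  plan=[
    [[0,0,-2,0,0,0,-1],[0,0,0,0,0,0,0],[0,0,0,0,0,0,0],[0,0,0,0,0,0,0],[0,0,20,0,0,0,0],[0,0,50,0,0,0,0],[0,0,60,0,0,0,-1],[-10,-10,15,0,0,0,-1]],
  ],
)

```text
clock: 23.68
tool_pos: [619.2, 104.4, 310.7]
tool_rot: [0.004, 0.753, 0.658, 0.005]
force: [-0.3, -0.7, -0.3]
finger_gap: 7.1
```

Call:
move_arm(
  plan=[
    [[-25,-41,0,0,0,0,-1],[-25,-41,0,0,0,0,-1],[-25,-41,0,0,0,0,-1],[-25,-41,0,0,0,0,-1],[-25,-41,0,0,0,0,-1],[-25,-41,0,0,0,0,-1],[-25,-41,0,0,0,0,-1],[-18,-32,0,0,0,0,-1],[0,0,0,0,0,0,-1],[0,0,0,0,0,0,-1]],
  ],
)

```text
clock: 24.92
tool_pos: [422.7, -214.7, 302.4]
tool_rot: [0.0, 0.754, 0.657, 0.0]
force: [0.1, 0.5, 0.4]
finger_gap: 0.3
```

```bash
python3 - <<'E'
from h import *
s=snap('scene'); cv2.imwrite('pics/n.png',cv2.resize(s['pixels'][100:270,200:390],None,fx=3.5,fy=3.5,interpolation=cv2.INTER_CUBIC))
st=get_state();print(st['tool_pos'],iS(st['tool_pos']),st['force'],st['finger_gap'],st['tool_rot'])
E
```

```text
[ 422.95641963 -214.31667885  302.28469253] [ -94.00559544 -205.64620304  302.28469253] [1.51940974 0.2833247  0.34827541] 0.027046643269293846 [7.39216298e-06 7.53547095e-01 6.57393889e-01 2.24701547e-04]
```

View pics/n.png

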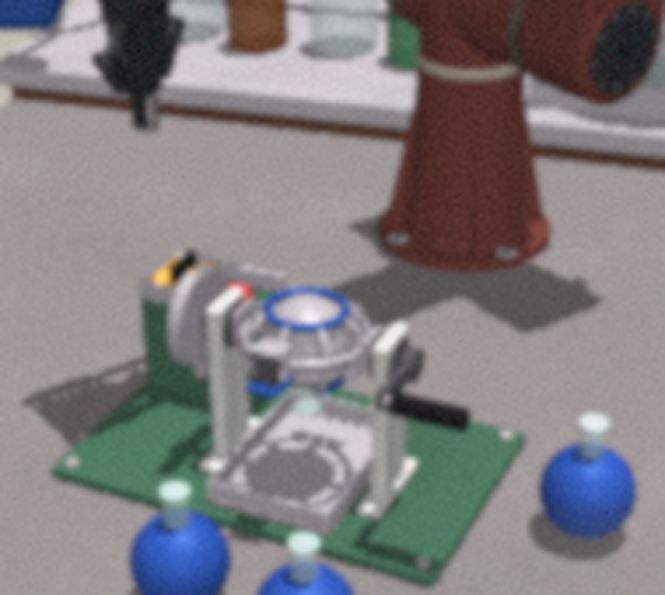

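```bash
python3 - <<'E'
from h import *
s=snap('scene')
im=cv2.resize(s['pixels'],None,fx=5,fy=5,interpolation=cv2.INTER_CUBIC)
for p,c in (((71,0,141),(0,0,255)),((88,0,144),(0,255,255)),((54,0,144),(0,255,255)),((65,142,150),(0,255,0)),((0,0,78),(255,0,255)),((-64,0,150),(255,255,0))):
    u,v,_=proj(s,S(*p)); cv2.circle(im,(int(5*u+2),int(5*v+2)),3,c,-1)
cv2.imwrite('pics/p.png',im[850:1300,1250:1750])
Q=((cloud(s)-np.r_[O,0])@R); hsv=cv2.cvtColor(s['pixels'],cv2.COLOR_BGR2HSV)
b=cv2.inRange(hsv,(105,110,50),(125,255,255))>0
m=b&(abs(Q[...,1])<25)&(Q[...,0]>50)&(Q[...,0]<100)&(Q[...,2]>60)
print(m.sum(),Q[m].mean(0),Q[m].min(0),Q[m].max(0))
E
```

```text
35 [ 82.8348907    6.97636386 147.24146733] [ 64.81687482  -9.05567538 144.28093054] [ 94.62957306  19.63699673 150.78184471]
```

View pics/p.png

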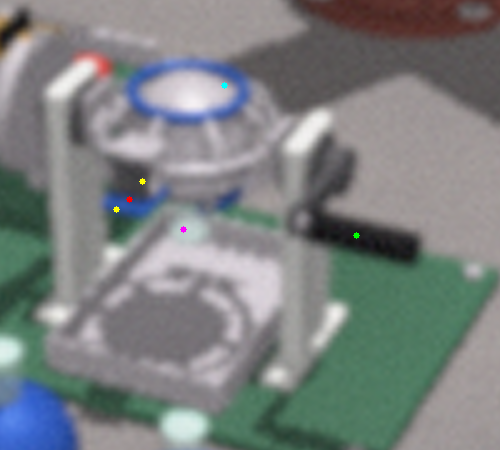

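Call:
move_arm(
  plan=[
    [[-1,0,-50,0,0,0,-1],[0,0,-50,0,0,0,-1],[0,0,-30,0,0,0,-1],[0,0,-10,0,0,0,-1],[0,0,0,0,0,0,-1]],
  ],
  force=40,
)

```text
clock: 25.65
tool_pos: [422.2, -214.4, 162.2]
tool_rot: [-0.0, 0.753, 0.658, -0.0]
force: [-0.1, -0.0, 0.3]
finger_gap: -0.0
```

Call:
move_arm(
  plan=[
    [[0.9,7,0,0,0,0,-1],[0.9,7,0,0,0,0,-1],[0.9,7,0,0,0,0,-1],[0.9,7,0,0,0,0,-1],[0.9,7,0,0,0,0,-1],[0.9,7,0,0,0,0,-1],[0.9,7,0,0,0,0,-1],[0.9,7,0,0,0,0,-1]],
  ],
)

```text
clock: 26.65
tool_pos: [429.2, -158.5, 162.1]
tool_rot: [0.0, 0.754, 0.657, 0.0]
force: [0.3, -3.0, 1.1]
finger_gap: 0.2
```

Call:
move_arm(
  plan=[
    [[0.5,4,0,0,0,0,-1],[0.4,3,0,0,0,0,-1],[0,0,0,0,0,0,-1]],
  ],
)

```text
clock: 27.02
tool_pos: [429.6, -151.3, 161.8]
tool_rot: [-0.001, 0.754, 0.657, -0.0]
force: [0.6, -0.6, 0.2]
finger_gap: 0.3
```

Call:
move_arm(
  plan=[
    [[0.2,1.5,0,0,0,0,-1],[0.2,1.5,0,0,0,0,-1],[0,0,0,0,0,0,-1]],
  ],
)

```text
clock: 27.4
tool_pos: [429.9, -148.7, 161.8]
tool_rot: [-0.001, 0.754, 0.657, -0.0]
force: [-0.1, -0.9, -0.3]
finger_gap: 0.1
```

Call:
move_arm(
  plan=[
    [[0.2,1.5,0,0,0,0,-1],[0,0,0,0,0,0,-1]],
  ],
)

```text
clock: 27.65
tool_pos: [430.1, -147.7, 161.8]
tool_rot: [-0.0, 0.754, 0.657, -0.001]
force: [-1.2, -3.5, -1.0]
finger_gap: -0.1
```

Call:
move_arm(
  plan=[
    [[0.2,1.5,0,0,0,0,-1],[0.2,1.5,0,0,0,0,-1],[0,0,0,0,0,0,-1]],
  ],
)

```text
clock: 28.02
tool_pos: [430.1, -147.4, 161.9]
tool_rot: [0.002, 0.753, 0.658, -0.003]
force: [-3.6, -11.6, -2.0]
finger_gap: -0.0
```

Call:
move_arm(
  plan=[
    [[0.2,1.5,0,0,0,0,-1],[0,0,0,0,0,0,-1]],
  ],
)

```text
clock: 28.28
tool_pos: [430.2, -147.2, 162.0]
tool_rot: [0.003, 0.753, 0.658, -0.004]
force: [-4.3, -15.2, -4.4]
finger_gap: -0.1
```

At the end stop: 15 N with no further travel. I'll back off, lift away and check.

Call:
move_arm(
  plan=[
    [[-0.8,-6,0,0,0,0,-1],[-0.8,-6,0,0,0,0,-1],[0,0,40,0,0,0,-1],[0,0,50,0,0,0,-1],[-30,-20,40,0,0,0,-1],[-45,-40,0,0,0,0,-1],[-30,-40,0,0,0,0,-1],[0,-50,0,0,0,0,-1],[0,0,0,0,0,0,-1],[0,0,0,0,0,0,-1]],
  ],
)

```text
clock: 29.52
tool_pos: [324.7, -304.2, 291.9]
tool_rot: [-0.001, 0.754, 0.657, 0.001]
force: [0.6, -0.9, 0.3]
finger_gap: 0.0
```

```bash
python3 - <<'E'
from h import *
s=snap('top'); cv2.imwrite('pics/q.png',s['pixels'])
cv2.imwrite('pics/q2.png',cv2.resize(s['pixels'][170:290,200:370],None,fx=4.5,fy=4.5,interpolation=cv2.INTER_CUBIC))
hsv=cv2.cvtColor(s['pixels'],cv2.COLOR_BGR2HSV)
y=cv2.inRange(hsv,(18,120,70),(35,255,255)); y[:,:290]=0;y[:,350:]=0
m=np.vstack(cv2.findContours(y,cv2.RETR_EXTERNAL,cv2.CHAIN_APPROX_NONE)[0])[:,0]; p=np.array([iS(w(s,u,v,132))[:2] for u,v in m],np.float32); print('yellow',cv2.minAreaRect(p))
Q=((cloud(s)-np.r_[O,0])@R)
m=(Q[...,1]>112)&(Q[...,1]<172)&(Q[...,0]>40)&(Q[...,0]<90)&(Q[...,2]>130)&(hsv[...,2]<70); print('crank top',np.median(Q[m],0))
t0=np.load('top0.npy',allow_pickle=True).item()['pixels'].astype(int)
d=abs(s['pixels'].astype(int)-t0).sum(2)
for n,u,v in(('b1',252,151),('b2',290,160),('b3',194,221),('bottle',393,189),('jar',142,188),('bk',138,266)):
    print(n,d[v-18:v+18,u-18:u+18].mean())
print(get_state()['clock'],get_state()['force'],get_state()['tool_pos'])
s=snap('scene');cv2.imwrite('pics/r.png',s['pixels'])
E
```

```text
yellow ((-95.69613647460938, -122.6998291015625), (57.08134460449219, 50.92414093017578), 0.10570669174194336)
crank top [ 62.91774757 141.65604191 159.21714416]
b1 5.7121913580246915
b2 5.976851851851852
b3 5.818672839506172
bottle 5.324074074074074
jar 6.466820987654321
bk 6.175154320987654
29.575 [0.2421175  0.23809986 0.43329698] [ 324.8223679  -303.87635871  291.93700841]
```

View pics/q2.png

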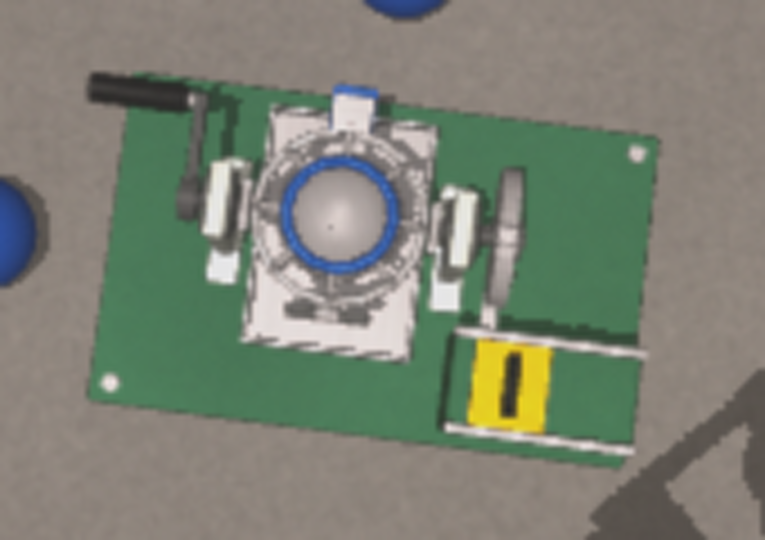

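View pics/r.png

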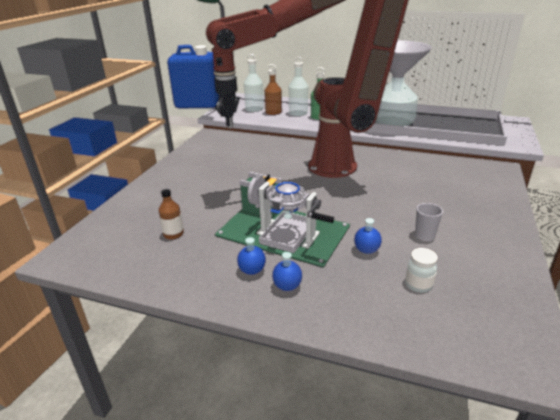

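```bash
python3 - <<'E'
from h import *
for k,s in(('init',np.load('top0.npy',allow_pickle=True).item()),('now',snap('top'))):
    hsv=cv2.cvtColor(s['pixels'],cv2.COLOR_BGR2HSV)
    y=cv2.inRange(hsv,(18,120,70),(35,255,255)); y[:,:290]=0;y[:,350:]=0
    m=np.vstack(cv2.findContours(y,cv2.RETR_EXTERNAL,cv2.CHAIN_APPROX_NONE)[0])[:,0]; p=np.array([iS(w(s,u,v,132))[:2] for u,v in m],np.float32)
    print(k,cv2.minAreaRect(p),np.argwhere(y>0).mean(0))
    g=cv2.inRange(hsv,(60,80,30),(90,255,140)); print(np.argwhere(s['pixels'][200:275,290:350].sum(2)>560).mean(0), s['world_to_cam'][0,3])
E
```

```text
init ((-95.86526489257812, -125.40643310546875), (57.42959213256836, 50.72515106201172), 0.10570669174194336) [255.52442997 313.73289902]
[34.92057762 16.4801444 ] -9.887885223296491
now ((-95.69613647460938, -122.6998291015625), (57.08134460449219, 50.92414093017578), 0.10570669174194336) [255.35620915 312.80718954]
[34.91496599 16.70748299] -9.887885223296491
```

```bash
python3 -c "
from plant import hand_in
print(hand_in())"
```

```text
the job is handed in; nothing more can be done
None
```

The job is done in the order asked and handed in at about 29.6 s. I shut the lid over its clip, slid the catch aside, pressed the button, cranked the cage over until it locked neck-down, and slid the catch back over the button. The gripper was kept clear of the glass throughout.

**What the last checks showed:**
- **Lid:** It stayed shut after the cage was turned over; the tab measured about 1 mm from its shut height. I pressed the tab twice, up to 27 N. I never saw a clear snap in the force. The tab gave 4–5 mm under about 8 N on the second press, which I put down to play in the cage lock. That the clip caught is inferred from the 27 N and the tab height.
- **Release:** The button was held down for about half a second and the cage sprang to about 0.4 rad.
- **Cage lock:** A 3 mm upward pull on the crank met 12 N of resistance, and the neck points straight down over the tray.
- **Catch:** It moved 55.0 mm between its two end positions and now sits centred over the button to within 0.3 mm. It stopped firmly at the end, at 15 N.
- **Disagreement:** The catch is now about 2.7 mm further towards the cage than in the first picture. Either it did not start quite fully covering, or the first picture was slightly off.
- **Surroundings:** The bottle, jar, beaker and blue globes show no change in the top view.

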